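# Snap the dust cap onto a sports bottle and hold it home

## Task

Lift the orange dust cap out of its pocket in the pulp tray and set it straight over the spout of the uncapped white bottle, then press it down until it clicks, and keep pressing after the click so that its rim is pushed firmly down into the soft grey seal. Finish like that, still pressing the cap down with a firm hand (about the push of a thumb, not so hard as to crush the bottle). The bottle stays upright about where it stands; leave the other caps, the capped bottle and the mug alone.

Things in the scene. Friction and masses are not known exactly. Their poses are not given: they have to be found in the camera images.
- cap_orange: Orange plastic cap, a pot upside down: 40 mm outer diameter, 40 mm tall, 30 g, closed on top (upper 14 mm solid), open below: bore 33 mm wide, 26 mm deep, with an inward lip 27 mm wide 1 to 4 mm above the rim. Origin at the centre of its lower rim, z up its axis. Starts upright in one of the tray's pockets (any), rim on the pocket floor, upper 28 mm above the tray.
- cap_black: The same cap in black, in another pocket; leave it there. Origin at the centre of its lower rim.
- cap_blue: The same cap in blue, in another pocket; leave it there. Origin at the centre of its lower rim.
- tray: Grey moulded-pulp tray, 110 mm along its x, 300 mm along its y, 22 mm thick, fixed on the bench. Origin at the centre of its underside, z up. Three round pockets in a row along its y at -95, 0 and +95 mm, 45 mm wide and 12 mm deep (floor 10 mm above the bench).
- bottle: White steel sports bottle, uncapped, loose, 400 g, 73 mm in diameter; black screw lid 62 mm wide, its top 172 mm above the bench; white spout 24 mm wide, tip at 194 mm. Origin: centre of the underside, z up. Round the spout, 11.5 mm above the lid top, a snap bead with six springy nubs, 31 mm across, must pass the cap's lip: the push rises to about 8 N (6 to 12), then falls to nothing (the click).
- spout_seat (a point): On the spout's axis, in the top face of the soft grey seal disc (43 mm wide) at its foot: 176.5 mm above the bottle's underside, 17.5 mm below the spout's tip. The cap's rim is about 9 mm above it when the lip meets the bead and about 4 mm above it at the click. Pressed on, the seal yields 1 mm per 4 N, for 2.5 mm; then comes a hard stop.
- spout_top (a point): Centre of the spout's tip (17 mm across there, widening over 4 mm to 24 mm).
- bottle_done: A bottle like the other, already capped in black, 214 mm tall; leave it. Origin at the centre of its underside.
- mug: White mug, black inside, 82 mm in diameter and 96 mm tall, handle to its +y; leave it. Origin at the centre of its underside.
Not all that is in view belongs to the job. Of the things like the cap_orange, leave any that is yellow; of the rest the smaller one is meant.

How it is judged:
By the outcome, as a careful person would: the job done as asked, in the order asked, and still so for the second after the job is handed in, while the arm keeps its last pose, push and grip.
It also fails if it takes over 54 s, if anything falls off the work surface, if the arm or the gripper's body presses on something with over 40 N, if the wrist force passes 120 N, or if a joint passes its speed limit or range.

## Robot

A 7-joint arm with a two-finger parallel gripper is mounted at the origin on the work surface. World frame = base frame: x ahead of the robot, y to its left, z up, the work surface at z = 0. Lengths are in m, angles in rad, forces in N, time in s.
With the tool pointing down it reaches from about 0.4 to 0.85 m from the base axis. Payload 4.5 kg.
Tool frame: the origin (TCP) lies at the very end of the fingers, on their centre line; the grasp point (between the pads) lies 19 mm behind it; z points along the fingers, y is the line along which they close (so a half turn about z gives the same grasp; the last joint's range is limited). The gripper opens to 88 mm and grips with 3 to 60 N. Pads are 18 mm wide; open, the fingers measure 123 mm over their backs; the gripper's body (75 mm by 187 mm) begins 45 mm behind the grasp point.
Start: joints at [1.345, 0.689, -0.195, 1.565, 0.157, 0.902, -0.215], TCP at [0.161, -0.604, 0.239] pointing down, gripper open.
Joint ranges: [-3.01, 3.01], [-0.46, 2.08], [-1.47, 1.51], [0.13, 2.56], [-1, 4.14], [0.04, 2.09], [-2.66, 2.66]. Speed limits (rad/s): [2.57, 2.57, 3.14, 3.14, 3.14, 3.14, 3.14].

## Interface

Orientations are given as a unit quaternion [x, y, z, w].
In Python, from plant import r, optics gives the robot as it stands.
- The arm moves only by the tool servo_tool, never from a script. Its arguments are lists of equal length, an entry for each row: "translation": the shift along the tool's x, y, z in m, a list of three; "turn": the turn, a rotation vector about the tool's x, y, z in rad, a list of three. In form: {"translation": [[dx, dy, dz], ...], "turn": [[rx, ry, rz], ...]}. A call has 1 to 10 rows; each row shifts and turns the commanded pose from where the row before left it, along the tool's axes as they then stand; what a row does not reach is not made up. A row lasts 1/8 s, in which the tool goes at most 62.5 mm and 10.7 degrees, less where a joint would pass 70% of its speed; a pose out of reach is approached as far as the arm can. A call is refused whole if a number of a shift passes 0.0625 or a number of a turn 0.188, either way. A call with a gripper value outside its range is refused whole. "grip" is the opening, from 0 (shut) to 1 (fully open), set as the call begins (left out, the last holds). The fingers move at their own pace and stop on an object; "grip_force" is the grip in N (left out, the last holds). Time passes only in rows, so rows that do not move let the fingers close. It gives the time, the measured TCP pose, the force, the opening and the grip force at its end, in the units of the state.
- r.get_state(): the state, without advancing time (a new reading comes with each control period).
- optics.snapshot(name): name is "scene" or "side" or "wrist"; returns a dict with "img" (420x560x3 uint8, red, green, blue), "z_map" (420x560 float32, m along the optical axis (not along the pixel's ray), 0 where there is no reading), "mtx" (3x3 intrinsics, pixels), "R" (3x3) and "t" (3): a world point X has camera coordinates R X + t. Camera axes: x right, y down, z forward; pixel columns grow to the right and rows downward; lengths in m; the calibration is good to about 2 mm. A picture is of the moment at which its call begins.
- r.finish_job(): hands the job in; it is judged then, once.
The state is a dict: "clock": time; "q": joint angles; "qd": joint speeds; "joint_torque": joint torques, N m; "tool_pos": TCP position; "eef_rot": TCP orientation; "contact_force": force on the tool from outside, world axes, zero at the start; "moment": the same for the moment, N m; "opening": opening from 0.0 (shut) to 1.0 (fully open); "finger_force": force on a finger pad.
Only numpy, scipy, OpenCV 4.12 (cv2) and the standard library are available. Lean on these libraries where they do the work, as an engineer would, in place of code of your own. Each camera call takes 0.05 s, during which the arm holds its last target. There are 200 camera calls.

## Working session

There is one attempt and no reset: what is moved stays moved. The work goes in short steps, Python scripts to look and compute and a tool call to move; the robot and the scene stay as the last step left them, time stands still between calls to the robot, and variables do not carry over. Pictures are saved under pics/ and viewed, at most 10 in all, crops included, and the job is handed in when it is done.

Besides the shell and the picture viewer there is one more tool, called as name(argument=value, ...), one argument or row to a line, values as JSON. servo_tool: Moves the arm, as the interface text tells. Its arguments: {"type":"object","properties":{"translation":{"type":"array"},"turn":{"type":"array"},"grip":{"type":"number"},"grip_force":{"type":"number"}},"required":["translation","turn"]}

```bash
mkdir -p pics; ls
cat > h.py <<'E'
import numpy as np, cv2
from plant import r, optics
def snap(n,f=None):
    s=optics.snapshot(n)
    if f: cv2.imwrite('pics/'+f,cv2.cvtColor(s['img'],cv2.COLOR_RGB2BGR))
    return s
def cast(s,u,v,z):
    d=s['R'].T@np.linalg.inv(s['mtx'])@np.array([u,v,1.]); c=-s['R'].T@s['t']
    return c+d*(z-c[2])/d[2]
def cloud(s):
    z=s['z_map']; v,u=np.indices(z.shape); K=s['mtx']
    p=np.stack([(u-K[0,2])/K[0,0]*z,(v-K[1,2])/K[1,1]*z,z],-1)
    return (p-s['t'])@s['R']
E
python3 - <<'E'
from h import *
a=snap('scene','a.png');b=snap('side','b.png')
for s in(a,b): print(np.round(-s['R'].T@s['t'],3),np.round(s['R'][2],2))
cv2.imwrite('pics/ab.png',cv2.cvtColor(np.vstack([a['img'],b['img']]),cv2.COLOR_RGB2BGR)[:, :]) 
print(r.get_state())
E
```

```text
pics
[ 1.153 -0.145  0.94 ] [-0.57  0.16 -0.8 ]
[0.439 0.662 0.685] [ 0.17 -0.75 -0.64]
{'clock': 0.1, 'q': array([ 1.34485869,  0.68992128, -0.19456803,  1.56619591,  0.15732264,
        0.90252419, -0.21510641]), 'qd': array([ 0.00013897, -0.00316408, -0.00197948, -0.00395508, -0.00182085,
       -0.00036436, -0.0014603 ]), 'joint_torque': array([-3.44698696e-03, -5.28506041e+01, -1.27145983e+00, -1.53839743e+01,
       -5.25128294e-02,  2.02697491e-03,  4.59104865e-05]), 'tool_pos': array([ 0.16035159, -0.60350506,  0.23799001]), 'eef_rot': array([ 9.91571070e-01,  1.29561297e-01, -1.59978558e-04, -8.10460288e-04]), 'contact_force': array([-0.99677366,  0.39735441, -0.39834811]), 'moment': array([ 0.02929136, -0.01850418, -0.01673669]), 'finger_force': 0.0, 'opening': 0.9959645574074658}
```

View pics/a.png

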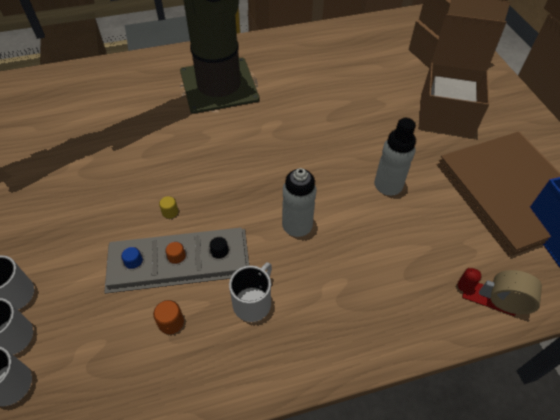

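View pics/b.png

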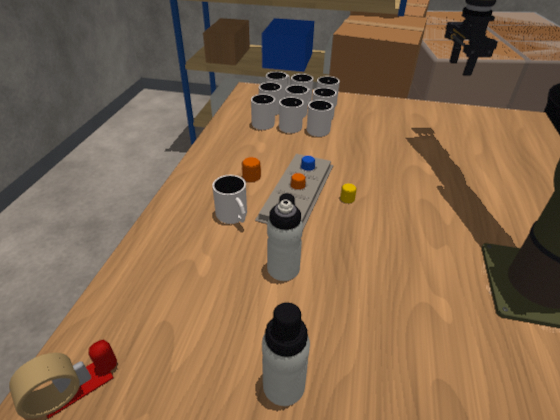

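The scene view shows the small orange cap in the middle pocket at about (175,252), the uncapped spout at (300,175), the mug at (250,293), a larger orange decoy at (168,316) and a yellow one at (168,207). The side view shows the cap at about (299,181) and the spout at (286,206).

```bash
cat > m.py <<'E'
from h import *
from scipy.ndimage import label
C={}
for n,oc,sp in(('scene',(175,252),(300,175)),('side',(299,181),(286,206))):
    s=snap(n); P=cloud(s); hsv=cv2.cvtColor(s['img'],cv2.COLOR_RGB2HSV)
    m=((hsv[...,0]<14)&(hsv[...,1]>190)&(hsv[...,2]>90))
    L,k=label(m); M=L==L[oc[1],oc[0]]
    v,u=np.nonzero(M); print(n,'cap px',M.sum(),u.min(),u.max(),v.min(),v.max())
    p=P[M]; t=p[p[:,2]>np.percentile(p[:,2],90)-.004]
    print(' cap top pts',len(t),t.min(0).round(4),t.max(0).round(4),((t.min(0)+t.max(0))/2).round(4))
    # spout: points near by height
    x0=cast(s,*sp,.19); d=np.hypot(P[...,0]-x0[0],P[...,1]-x0[1])
    for lo,hi in((.185,.20),(.165,.18)):
        q=P[(d<.05)&(P[...,2]>lo)&(P[...,2]<hi)]
        if len(q): print(' spout',lo,len(q),q.min(0).round(4),q.max(0).round(4),((q.min(0)+q.max(0))/2).round(4))
    # mug top
    x0=cast(s,*((252,280) if n=='scene' else (229,186)),.096); d=np.hypot(P[...,0]-x0[0],P[...,1]-x0[1])
    q=P[(d<.08)&(P[...,2]>.085)&(P[...,2]<.105)]
    print(' mug',q.min(0).round(3),q.max(0).round(3))
    q=P[(abs(P[...,2]-.022)<.004)]; q=q[np.hypot(*(q[:,:2]-p.mean(0)[:2]).T)<.17]
    print(' tray',cv2.minAreaRect(q[:,:2].astype(np.float32)))
    x,y,w,h=(min(oc[0],sp[0])-20,min(oc[1],sp[1])-25,0,0)
    C[n]=cv2.resize(s['img'][sp[1]-30:sp[1]+30,sp[0]-40:sp[0]+40],None,fx=5,fy=5,interpolation=cv2.INTER_NEAREST)
    C[n+'c']=cv2.resize(s['img'][oc[1]-30:oc[1]+30,oc[0]-40:oc[0]+40],None,fx=5,fy=5,interpolation=cv2.INTER_NEAREST)
o=np.vstack([np.hstack([C['scene'],C['scenec']]),np.hstack([C['side'],C['sidec']])])
cv2.imwrite('pics/c.png',o[...,::-1])
E
python3 m.py
```

```text
scene cap px 165 167 182 243 255
 cap top pts 138 [ 0.5567 -0.2256  0.049 ] [ 1.1529 -0.1451  0.9396] [ 0.8548 -0.1853  0.4943]
 spout 0.185 123 [0.539  0.0638 0.185 ] [0.565  0.0923 0.1992] [0.552  0.078  0.1921]
 spout 0.165 408 [0.5229 0.0471 0.1651] [0.5838 0.1086 0.1798] [0.5534 0.0778 0.1725]
 mug [ 0.68  -0.116  0.085] [ 0.762 -0.035  0.101]
 tray ((0.5853374004364014, -0.20214633643627167), (0.2894214391708374, 0.3085853159427643), 26.194562911987305)
side cap px 166 291 304 173 188
 cap top pts 81 [ 0.5507 -0.2281  0.046 ] [ 0.5847 -0.1856  0.0519] [ 0.5677 -0.2069  0.0489]
 spout 0.185 120 [0.5347 0.0706 0.185 ] [0.5628 0.0941 0.196 ] [0.5488 0.0823 0.1905]
 spout 0.165 414 [0.5185 0.0535 0.165 ] [0.579  0.1107 0.1797] [0.5488 0.0821 0.1723]
 mug [ 0.679 -0.114  0.085] [ 0.761 -0.031  0.098]
 tray ((0.5778923630714417, -0.20452827215194702), (0.3213636577129364, 0.255889892578125), 45.4632453918457)
```

View pics/c.png

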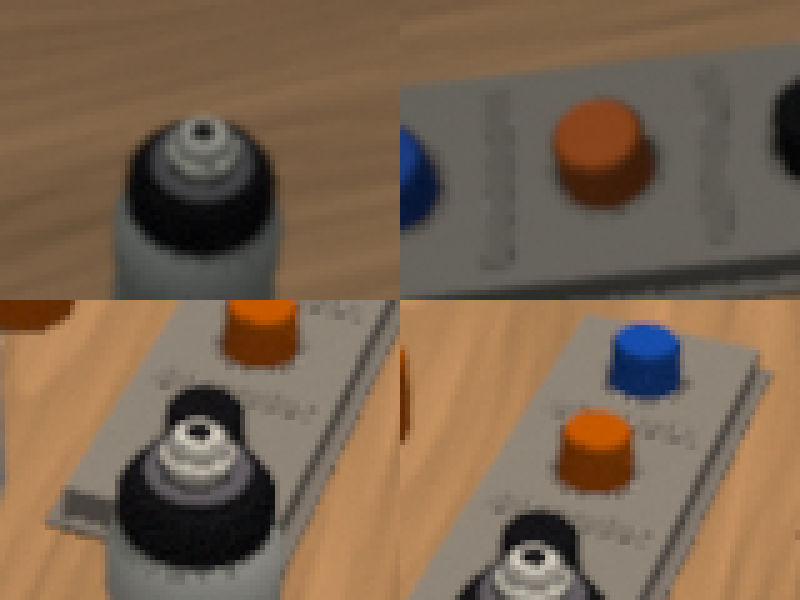

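Run:
```python
from h import *
for n,c,sp in(('scene',(174.6,248.6),(300.6,171)),('side',(298.4,177),(286,202.4))):
    s=snap(n); print(n,'cap',cast(s,*c,.05).round(4),'tip',cast(s,*sp,.194).round(4))
    hsv=cv2.cvtColor(s['img'],cv2.COLOR_RGB2HSV); P=cloud(s)
    m=(hsv[...,0]>100)&(hsv[...,0]<130)&(hsv[...,1]>180)&(abs(P[...,2]-.05)<.004)
    q=P[m&(P[...,1]<-.2)&(P[...,0]<.75)]; print(' blue',q.mean(0).round(4),len(q))
    if n=='scene':
        k=(hsv[...,2]<45)&(abs(P[...,2]-.05)<.004)&(P[...,1]>-.16)&(P[...,1]<-.06)&(P[...,0]<.64)&(P[...,0]>.5)
        q=P[k]; print(' black',q.mean(0).round(4),len(q))
```

```text
scene cap [ 0.5714 -0.2087  0.05  ] tip [0.5486 0.0786 0.194 ]
 blue [ 0.5623 -0.3028  0.0502] 195
 black [ 0.5859 -0.1158  0.0503] 192
side cap [ 0.5672 -0.2058  0.05  ] tip [0.5467 0.0786 0.194 ]
 blue [ 0.5567 -0.298   0.0485] 72
```

servo_tool(
  translation=[
    [0, 0, 0],
    [0, 0, 0],
    [0, 0, 0],
  ],
  turn=[
    [0, 0, 0.129],
    [0, 0, 0.129],
    [0, 0, 0.128],
  ],
  grip=0.9,
)

```text
clock: 0.68
tool_pos: [0.1606, -0.6039, 0.2386]
eef_rot: [0.998, -0.065, 0.0, -0.0]
contact_force: [-0.7, 0.7, 0.5]
opening: 0.899
finger_force: 0.0
```

servo_tool(
  translation=[
    [0.0357, -0.0445, 0],
    [0.0357, -0.0445, 0],
    [0.0357, -0.0445, 0],
    [0.0357, -0.0445, 0],
    [0.0357, -0.0445, 0],
    [0.0357, -0.0445, 0],
    [0.0357, -0.0445, 0],
    [0.0357, -0.0445, 0],
    [0.0357, -0.0445, 0],
    [0.0357, -0.0445, 0],
  ],
  turn=[
    [0, 0, 0],
    [0, 0, 0],
    [0, 0, 0],
    [0, 0, 0],
    [0, 0, 0],
    [0, 0, 0],
    [0, 0, 0],
    [0, 0, 0],
    [0, 0, 0],
    [0, 0, 0],
  ],
)

```text
clock: 1.92
tool_pos: [0.572, -0.2061, 0.2388]
eef_rot: [0.998, -0.063, 0.0, 0.0]
contact_force: [-0.4, -0.2, -0.3]
opening: 0.904
finger_force: 0.0
```

servo_tool(
  translation=[
    [0, 0, 0],
    [0, 0, 0],
  ],
  turn=[
    [0, 0, 0],
    [0, 0, 0],
  ],
)

```text
clock: 2.17
tool_pos: [0.5701, -0.208, 0.2385]
eef_rot: [0.998, -0.063, -0.001, 0.0]
contact_force: [-1.1, -1.2, -0.4]
opening: 0.903
finger_force: 0.0
```

Run:
```python
from h import *
s=snap('wrist','d.png'); print(-s['R'].T@s['t'],s['R'][2])
st=r.get_state(); print(st['tool_pos'],st['eef_rot'],st['q'],st['clock'])
P=cloud(s);hsv=cv2.cvtColor(s['img'],cv2.COLOR_RGB2HSV)
m=(hsv[...,0]<14)&(hsv[...,1]>180)&(abs(P[...,2]-.05)<.005)&(P[...,0]<.63)
q=P[m];print(len(q),q.min(0),q.max(0),q.mean(0))
v,u=np.nonzero(m);print(u.min(),u.max(),v.min(),v.max())
```

```text
[ 0.63812156 -0.21643764  0.38362246] [-0.2607749   0.03263415 -0.9648479 ]
[ 0.56959015 -0.20898947  0.2386167 ] [ 9.97949328e-01 -6.40034318e-02 -5.81925647e-04  6.00497873e-04] [ 0.2834575   0.66054162 -0.01500061  1.62848703  0.01408995  0.85355911
 -1.43654959] 2.225
1388 [ 0.55175469 -0.22960259  0.04511518] [ 0.58948352 -0.1910019   0.05147996] [ 0.57127712 -0.21053946  0.04890573]
262 304 167 208
```

View pics/d.png

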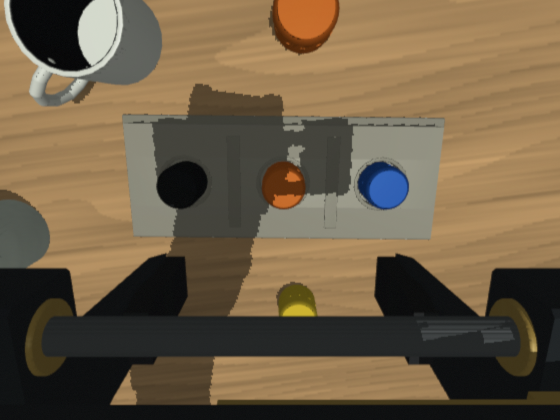

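The wrist view shows the orange cap at about (283,186) in the middle pocket, between black and blue. It measures (0.571,-0.210), which agrees with the fixed cameras, so I'll descend.

servo_tool(
  translation=[
    [0.001, 0.001, 0.035],
    [0, 0, 0.035],
    [0, 0, 0.035],
    [0, 0, 0.035],
    [0, 0, 0.03],
    [0, 0, 0.02],
    [0, 0, 0.012],
    [0, 0, 0.01],
    [0, 0, 0],
    [0, 0, 0],
  ],
  turn=[
    [0, 0, 0],
    [0, 0, 0],
    [0, 0, 0],
    [0, 0, 0],
    [0, 0, 0],
    [0, 0, 0],
    [0, 0, 0],
    [0, 0, 0],
    [0, 0, 0],
    [0, 0, 0],
  ],
)

```text
clock: 3.48
tool_pos: [0.5722, -0.2088, 0.0274]
eef_rot: [0.998, -0.063, 0.001, 0.0]
contact_force: [-0.1, -0.7, 0.1]
opening: 0.9
finger_force: 0.0
```

servo_tool(
  translation=[
    [0, 0, 0],
    [0, 0, 0],
    [0, 0, 0],
    [0, 0, 0],
    [0, 0, 0],
    [0, 0, 0],
    [0, 0, 0],
    [0, 0, 0],
  ],
  turn=[
    [0, 0, 0],
    [0, 0, 0],
    [0, 0, 0],
    [0, 0, 0],
    [0, 0, 0],
    [0, 0, 0],
    [0, 0, 0],
    [0, 0, 0],
  ],
  grip=0.3,
  grip_force=40,
)

```text
clock: 4.47
tool_pos: [0.5716, -0.2087, 0.0268]
eef_rot: [0.998, -0.063, 0.0, 0.0]
contact_force: [-0.5, -0.2, 1.7]
opening: 0.45
finger_force: 40.0
```

servo_tool(
  translation=[
    [0, 0, -0.02],
    [0, 0, -0.035],
    [0, 0, -0.04],
    [0, 0, -0.04],
    [0, 0, -0.04],
    [0, 0, -0.04],
    [0, 0, -0.02],
    [0, 0, 0],
  ],
  turn=[
    [0, 0, 0],
    [0, 0, 0],
    [0, 0, 0],
    [0, 0, 0],
    [0, 0, 0],
    [0, 0, 0],
    [0, 0, 0],
    [0, 0, 0],
  ],
)

```text
clock: 5.48
tool_pos: [0.5725, -0.2087, 0.2644]
eef_rot: [0.998, -0.063, 0.002, 0.0]
contact_force: [-0.2, 0.0, -0.7]
opening: 0.445
finger_force: 40.0
```

servo_tool(
  translation=[
    [-0.005, -0.0235, 0],
    [-0.01, -0.047, 0],
    [-0.01, -0.047, 0],
    [-0.01, -0.047, 0],
    [-0.01, -0.047, 0],
    [-0.005, -0.023, 0],
    [0, 0, 0],
    [0, 0, 0],
    [0, 0, 0],
  ],
  turn=[
    [0, 0, 0],
    [0, 0, 0],
    [0, 0, 0],
    [0, 0, 0],
    [0, 0, 0],
    [0, 0, 0],
    [0, 0, 0],
    [0, 0, 0],
    [0, 0, 0],
  ],
)

```text
clock: 6.6
tool_pos: [0.5515, 0.0282, 0.2615]
eef_rot: [0.998, -0.065, -0.0, 0.001]
contact_force: [0.2, 0.1, -0.3]
opening: 0.45
finger_force: 40.0
```

Run:
```python
from h import *
s=snap('wrist','e.png')
st=r.get_state(); print(st['tool_pos'],st['eef_rot'],st['q'],st['clock'],st['contact_force'])
P=cloud(s);np.save('P.npy',P)
for lo,hi in((.188,.20),(.166,.18)):
    m=(abs(P[...,2]-(lo+hi)/2)<(hi-lo)/2)&(np.hypot(P[...,0]-.55,P[...,1]-.08)<.045)
    q=P[m];print(len(q),q.min(0),q.max(0),(q.min(0)+q.max(0))/2)
hsv=cv2.cvtColor(s['img'],cv2.COLOR_RGB2HSV)
m=(hsv[...,0]<14)&(hsv[...,1]>180)&(P[...,2]>.2);q=P[m];print('cap',len(q),np.percentile(q,[1,50,99],axis=0))
```

```text
[0.55154658 0.02847915 0.26159767] [ 9.97922704e-01 -6.44211616e-02 -5.41823630e-05  4.33769700e-04] [-1.36770400e-01  5.60454574e-01  1.97177070e-03  1.76611469e+00
 -3.01260852e-04  8.15302490e-01 -1.83462149e+00] 6.65 [ 0.51502789 -0.38593488 -1.48119498]
1121 [0.53859465 0.06570388 0.18804477] [0.56134279 0.08963985 0.19561947] [0.54996872 0.07767187 0.19183212]
3901 [0.52304585 0.04738657 0.16601114] [0.58007633 0.10807399 0.17798531] [0.55156109 0.07773028 0.17199823]
cap 7809 [[0.54719332 0.00946026 0.24677084]
 [0.56171641 0.02692536 0.28306737]
 [0.57030235 0.04683443 0.28521103]]
```

View pics/e.png

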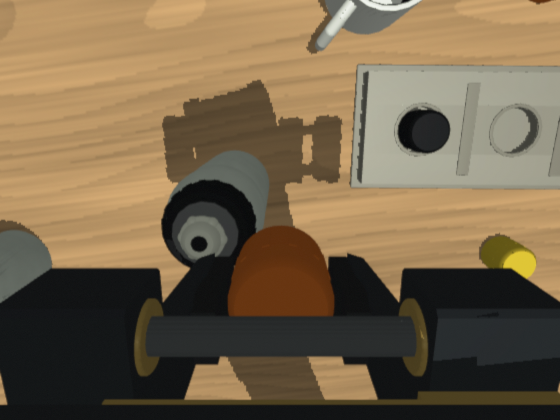

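The wrist view shows the cap held upright between the fingers, with its top at about (280,260), and the spout hole at (199,244). I place the spout at about (0.5497,0.0777), consistent with the other views.

servo_tool(
  translation=[
    [-0.0015, -0.01, 0],
    [-0.003, -0.02, 0],
    [-0.002, -0.014, 0],
    [-0.001, -0.005, 0],
    [0, 0, 0],
    [0, 0, 0],
    [0, 0, 0],
  ],
  turn=[
    [0, 0, 0],
    [0, 0, 0],
    [0, 0, 0],
    [0, 0, 0],
    [0, 0, 0],
    [0, 0, 0],
    [0, 0, 0],
  ],
)

```text
clock: 7.52
tool_pos: [0.5503, 0.0792, 0.2617]
eef_rot: [0.998, -0.064, 0.0, 0.0]
contact_force: [0.9, 0.1, -0.5]
opening: 0.445
finger_force: 40.0
```

Run:
```python
from h import *
st=r.get_state(); print(st['tool_pos'],st['clock'],st['contact_force'])
C=[]
for n in('scene','side'):
    s=snap(n);P=cloud(s);hsv=cv2.cvtColor(s['img'],cv2.COLOR_RGB2HSV)
    m=(hsv[...,0]<14)&(hsv[...,1]>180)&(P[...,2]>.2)&(P[...,2]<.3);q=P[m];print(n,'cap',len(q),np.percentile(q,[2,50,98],axis=0).round(4))
    m=(abs(P[...,2]-.172)<.006)&(np.hypot(P[...,0]-.55,P[...,1]-.08)<.045);q=P[m];print(' lid',q.min(0).round(4),q.max(0).round(4))
    c=s['R']@np.array([.55,.078,.21])+s['t'];c=s['mtx']@c;u,v=(c[:2]/c[2]).astype(int)
    C.append(cv2.resize(s['img'][max(v-50,0):v+50,u-40:u+40],(400,500),interpolation=cv2.INTER_NEAREST))
cv2.imwrite('pics/f.png',np.hstack(C)[...,::-1])
```

```text
[0.55029143 0.07917029 0.2617341 ] 7.525 [ 0.86421754  0.14199256 -0.51009908]
scene cap 451 [[0.5378 0.0605 0.2497]
 [0.5613 0.0758 0.2814]
 [0.5693 0.0962 0.2876]]
 lid [0.5211 0.0473 0.1661] [0.5824 0.1076 0.178 ]
side cap 224 [[0.5284 0.0695 0.2485]
 [0.5365 0.0953 0.2669]
 [0.5573 0.1116 0.285 ]]
 lid [0.5184 0.0544 0.1661] [0.5788 0.1116 0.1779]
```

View pics/f.png

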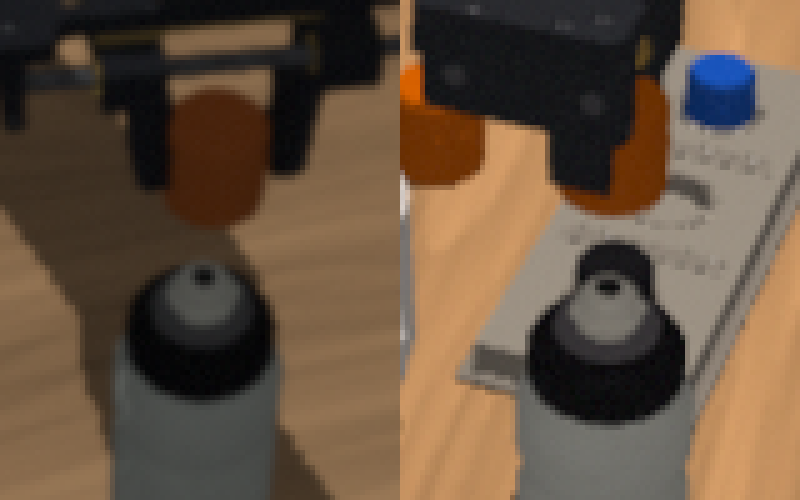

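The side-by-side crops (scene left, side right) show the cap directly above the spout and upright. It is offset about 1 mm in y, which I'll correct while lowering.

servo_tool(
  translation=[
    [0, 0.001, 0.01],
    [0, 0, 0.015],
    [0, 0, 0.012],
    [0, 0, 0.006],
    [0, 0, 0.005],
    [0, 0, 0.004],
    [0, 0, 0.004],
    [0, 0, 0],
    [0, 0, 0],
  ],
  turn=[
    [0, 0, 0],
    [0, 0, 0],
    [0, 0, 0],
    [0, 0, 0],
    [0, 0, 0],
    [0, 0, 0],
    [0, 0, 0],
    [0, 0, 0],
    [0, 0, 0],
  ],
)

```text
clock: 8.75
tool_pos: [0.5503, 0.0789, 0.2059]
eef_rot: [0.998, -0.063, 0.0, -0.0]
contact_force: [0.7, 0.9, -1.0]
opening: 0.446
finger_force: 40.0
```

servo_tool(
  translation=[
    [0, 0, 0.001],
    [0, 0, 0.001],
    [0, 0, 0.001],
    [0, 0, 0.001],
    [0, 0, 0],
    [0, 0, 0],
  ],
  turn=[
    [0, 0, 0],
    [0, 0, 0],
    [0, 0, 0],
    [0, 0, 0],
    [0, 0, 0],
    [0, 0, 0],
  ],
)

```text
clock: 9.5
tool_pos: [0.5504, 0.0786, 0.2018]
eef_rot: [0.998, -0.063, 0.0, 0.0]
contact_force: [0.6, -1.8, 0.3]
opening: 0.446
finger_force: 40.0
```

servo_tool(
  translation=[
    [0, 0, 0.001],
    [0, 0, 0.001],
    [0, 0, 0],
  ],
  turn=[
    [0, 0, 0],
    [0, 0, 0],
    [0, 0, 0],
  ],
)

```text
clock: 9.88
tool_pos: [0.5507, 0.0785, 0.2003]
eef_rot: [0.998, -0.063, 0.001, 0.0]
contact_force: [-0.6, -1.6, 5.8]
opening: 0.443
finger_force: 40.0
```

servo_tool(
  translation=[
    [0, 0, 0.001],
    [0, 0, 0.001],
    [0, 0, 0],
  ],
  turn=[
    [0, 0, 0],
    [0, 0, 0],
    [0, 0, 0],
  ],
)

```text
clock: 10.25
tool_pos: [0.5498, 0.0789, 0.1975]
eef_rot: [0.998, -0.063, -0.0, 0.0]
contact_force: [0.5, 0.7, -2.3]
opening: 0.444
finger_force: 40.0
```

The push rose to about 6 N and then dropped to nothing, so the cap has clicked. Now I'll press into the seal.

servo_tool(
  translation=[
    [0, 0, 0.001],
    [0, 0, 0.001],
    [0, 0, 0.001],
    [0, 0, 0.001],
    [0, 0, 0],
    [0, 0, 0],
  ],
  turn=[
    [0, 0, 0],
    [0, 0, 0],
    [0, 0, 0],
    [0, 0, 0],
    [0, 0, 0],
    [0, 0, 0],
  ],
)

```text
clock: 11.0
tool_pos: [0.5502, 0.0789, 0.1938]
eef_rot: [0.998, -0.063, 0.0, -0.0]
contact_force: [1.1, 0.0, -1.7]
opening: 0.443
finger_force: 40.0
```

servo_tool(
  translation=[
    [0, 0, 0.001],
    [0, 0, 0.001],
    [0, 0, 0],
    [0, 0, 0],
  ],
  turn=[
    [0, 0, 0],
    [0, 0, 0],
    [0, 0, 0],
    [0, 0, 0],
  ],
)

```text
clock: 11.5
tool_pos: [0.5504, 0.0789, 0.1921]
eef_rot: [0.998, -0.063, 0.0, -0.0]
contact_force: [-0.3, -0.4, 4.3]
opening: 0.444
finger_force: 40.0
```

servo_tool(
  translation=[
    [0, 0, 0.001],
    [0, 0, 0.001],
    [0, 0, 0],
    [0, 0, 0],
    [0, 0, 0],
  ],
  turn=[
    [0, 0, 0],
    [0, 0, 0],
    [0, 0, 0],
    [0, 0, 0],
    [0, 0, 0],
  ],
)

```text
clock: 12.12
tool_pos: [0.5506, 0.0789, 0.1907]
eef_rot: [0.998, -0.063, 0.001, -0.0]
contact_force: [-1.6, -0.6, 11.4]
opening: 0.448
finger_force: 40.0
```

servo_tool(
  translation=[
    [0, 0, 0.0005],
    [0, 0, 0],
    [0, 0, 0],
  ],
  turn=[
    [0, 0, 0],
    [0, 0, 0],
    [0, 0, 0],
  ],
)

```text
clock: 12.5
tool_pos: [0.5508, 0.079, 0.1907]
eef_rot: [0.998, -0.063, 0.001, -0.0]
contact_force: [-2.6, -0.5, 13.8]
opening: 0.449
finger_force: 40.0
```

servo_tool(
  translation=[
    [0, 0, 0.0005],
    [0, 0, 0.0005],
    [0, 0, 0],
    [0, 0, 0],
    [0, 0, 0],
  ],
  turn=[
    [0, 0, 0],
    [0, 0, 0],
    [0, 0, 0],
    [0, 0, 0],
    [0, 0, 0],
  ],
)

```text
clock: 13.12
tool_pos: [0.5513, 0.0789, 0.1907]
eef_rot: [0.998, -0.063, 0.002, -0.0]
contact_force: [-3.9, -1.5, 20.4]
opening: 0.445
finger_force: 40.0
```

Run:
```python
from h import *
C=[]
for n in('scene','side'):
    s=snap(n);P=cloud(s);hsv=cv2.cvtColor(s['img'],cv2.COLOR_RGB2HSV)
    m=(hsv[...,0]<14)&(hsv[...,1]>180)&(P[...,2]>.15)&(P[...,2]<.3);q=P[m];print(n,'cap',len(q),np.percentile(q,[2,50,98],axis=0).round(4))
    c=s['R']@np.array([.55,.078,.18])+s['t'];c=s['mtx']@c;u,v=(c[:2]/c[2]).astype(int)
    C.append(cv2.resize(s['img'][max(v-50,0):v+50,u-40:u+40],(400,500),interpolation=cv2.INTER_NEAREST))
cv2.imwrite('pics/g.png',np.hstack(C)[...,::-1])
st=r.get_state(); print(st['tool_pos'],st['clock'],st['contact_force'])
```

```text
scene cap 441 [[0.538  0.06   0.1742]
 [0.5619 0.0764 0.21  ]
 [0.5706 0.0975 0.217 ]]
side cap 197 [[0.5288 0.0752 0.1738]
 [0.5364 0.0948 0.1911]
 [0.5591 0.1167 0.2186]]
[0.55124355 0.078982   0.19070622] 13.225 [-3.56778418 -0.60591306 19.95921331]
```

View pics/g.png

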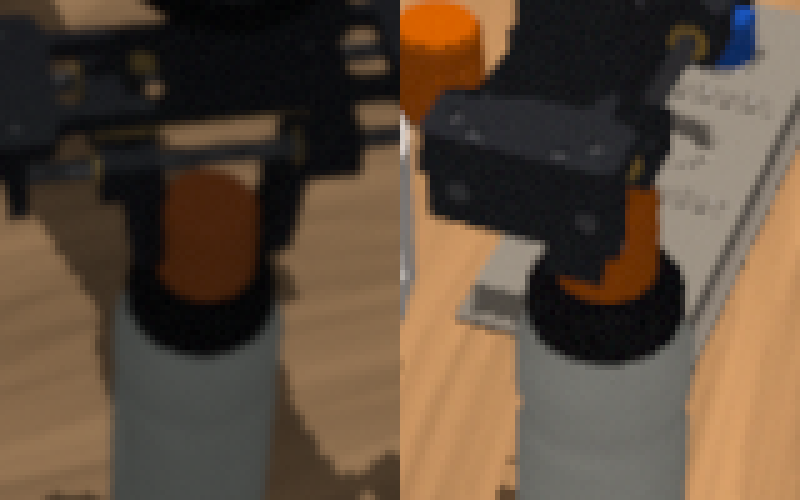

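Both views show the cap fully seated on the upright bottle, with its rim at 0.174 m. The arm is holding about 20 N of push.

```bash
python3 -c "
from plant import r
print(r.finish_job())"
```

```text
the job is handed in; nothing more can be done
None
```

The orange cap clicked onto the white bottle's spout and its rim is pressed fully into the seal. I handed the job in at about 13 s with the arm still pressing at about 20 N, the bottle upright and everything else untouched.

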